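# Free the pepper mill wedged in the crate corner and stand it in the row

## Task

One wooden pepper mill has slid into the corner of the stock crate: its foot is wedged under the crate's top slat, between the end wall and the springy divider, and its head leans out over the near rim. Ease it out along its own lean without wrenching it against the crate, then set it down gently, upright, in the middle of the empty place between the two mills on the display board. Leave everything else as it stands.

Things in the scene. Friction and masses are not known exactly. Their poses are not given: they have to be found in the camera images.
- mill_center (a point): the jammed pepper mill: turned wood, round, 195 mm tall, 0.23 to 0.46 kg. Point on its axis half-way up; +z runs from foot to head. Flared foot 62 mm across (0-16 mm up), waist 38 mm (60 mm up), belly 45 mm (100-128 mm up), neck 34 mm (140 mm up), head 50 mm. At the start it leans about 44 degrees from vertical, head out over the crate's near (-x) rim, foot in the far bottom corner
- mill_head (a point): the same mill, on its axis in the middle of its head, 163 mm above its underside: the head is 50 mm across with straight sides from 149 to 178 mm up, then a dome up to 195 mm; the place to grip. Axes as half-way up. The mill may turn or slip a little in the grip while it is drawn out
- mill_foot (a point): the same mill: centre of its flat underside; +z towards the head. Straight up, the foot meets the crate's top slat; the way out is along the mill's lean, a little steeper (about 35 degrees from vertical) so that the wide foot passes between near rim and slat (98 mm apart, level). It rubs with some 8 to 25 N for the first 100 mm or so, until the divider springs back
- crate: slatted wooden stock crate fixed to the bench, 152 (x) by 320 (y) by 118 mm tall; origin under its centre. Floor 8 mm, walls 10 mm thick, rims 108 mm up; a flat stacking slat on the far rim covers x +32 to +76 mm, 108 to 118 mm up. The mill is in the bay at the +y end, between the end wall (inner face y = +150 mm) and a thin divider. Bowls and saucers in the other bays, below the rim
- divider (a joint): how far the thin springy plywood divider (top edge 101 mm up) is bent away from the end wall, m: 0 leaves a bay 56 mm wide; about 0.006 while the foot is wedged there. It gives 1 mm per 1.1 N and presses with some 10 N then; it can bend 22 mm. The end wall is rigid: pressed or dragged against it the foot binds; eased 1 to 3 mm towards the divider (crate -y) it comes more freely
- board: wooden display board fixed to the bench, 140 mm (its x) by 360 mm (its y) by 18 mm thick; origin under its centre
- gap (a point): middle of the empty place, on the top face of the display board (18 mm above the bench), board axes (+x away from the robot side); a mill stands on either side at about y = -125 mm and +125 mm, nothing in front of or behind it
- mill_a_center (a point): smaller standing mill on the board (160 mm tall, foot 51 mm across), point half-way up; to be left alone
- mill_b_center (a point): standing mill on the board, the same size as the jammed one, point half-way up; to be left alone
- tumbler: glass tumbler, 72 mm across, 110 mm tall, to the right; origin under its centre; to be left alone
- spoon_pot: wooden pot of spoons, 90 mm across, 210 mm tall with the spoons, to the left; origin under its centre; to be left alone
Things that resemble listed ones, but are neither listed nor needed, are in the scene too. Leave any blue look-alike of the part that bears mill_center alone. What is shaped like the part that bears mill_b_center but green is not meant.

How it is judged:
By the outcome, as a careful person would: the job done as asked, in the order asked, and still so for the second after the job is handed in, with the robot touching nothing.
It also fails if it takes over 61 s, if anything falls off the work surface, if the arm or the gripper's body presses on something with over 40 N, if the wrist force passes 120 N, or if a joint passes its speed limit or range.

## Robot

A 6-joint arm with a two-finger parallel gripper is mounted at the origin on the work surface. World frame = base frame: x ahead of the robot, y to its left, z up, the work surface at z = 0. Lengths are in mm, angles in rad, forces in N, time in s.
With the tool pointing down it reaches from about 325 to 900 mm from the base axis. Payload 6.1 kg.
Tool frame: the origin (TCP) lies midway between the tips of the shut fingers; the grasp point (between the pads) lies 19 mm behind it; z points along the fingers, y is the line along which they close (so a half turn about z gives the same grasp; the last joint's range is limited). The gripper opens to 87 mm and grips with 3 to 60 N. Pads are 19 mm wide; open, the fingers measure 117 mm over their backs; the gripper's body (75 mm by 190 mm) begins 51 mm behind the grasp point.
Start: joints at [1.009, 0.22, 1.526, -0, 1.395, -0.126], TCP at [263.832, 566.576, 222.538] pointing down, gripper open.
Joint ranges: [-2.98, 2.98], [-0.91, 2.08], [0.09, 2.57], [-1.24, 4.39], [0.2, 2.65], [-2.68, 2.68]. Speed limits (rad/s): [2.57, 2.57, 3.01, 3.14, 3.14, 3.14].

## Interface

Orientations are given as a unit quaternion [x, y, z, w].
In Python, from station import monitor, imaging, r, nets gives the robot as it stands. The module is installed in compiled form; this text tells all that it offers.
- The arm moves only by the tool arm_command, never from a script. Its argument "increments" is text: rows parted by semicolons, each of 4 numbers parted by spaces: the shift along the tool's x, y, z in units of 30 mm (1.0 is 30 mm), then the turn about the tool's z in units of 6 degrees (1.0 is 6 degrees). A call has 1 to 20 rows; each row shifts and turns the commanded pose from where the row before left it, along the tool's axes as they then stand; what a row does not reach is not made up. A row lasts 1/12 s, in which the tool goes at most 41.7 mm and 7.16 degrees, less where a joint would pass 70% of its speed; a pose out of reach is approached as far as the arm can. A call is refused whole if a number of a shift passes 1 or a number of a turn 1, either way. A call with a gripper value outside its range is refused whole. "hand" is the opening in per cent of the stroke, from 0 (shut) to 100 (fully open), set as the call begins (left out, the last holds). The fingers move at their own pace and stop on an object; "squeeze" is the grip in N (left out, the last holds). Time passes only in rows, so rows that do not move let the fingers close. It gives the time, the measured TCP pose, the force, the opening and the grip force at its end, in the units of the state.
- monitor.get_state(): the state, without advancing time (a new reading comes with each control period).
- imaging.camera(name): name is "scene" or "top"; returns (picture, depth): 384x512x3 uint8, red, green, blue; 384x512 float32, mm along the optical axis (not along the pixel's ray), 0 where there is no reading.
- imaging.get_calibration(name): a dict with "intrinsics" (3x3 intrinsics, pixels), "eye" and "orientation" of the camera in the world. Camera axes: x right, y down, z forward; pixel columns grow to the right and rows downward; lengths in mm; the calibration is good to about 2 mm. A picture is of the moment at which its call begins. get_calibration takes no time and is no camera call.
- r.finish_job(): hands the job in; it is judged then, once.
Trained networks look in the newest picture that a camera, given by its name, has taken for a name from the list of things; names that differ only in an ending like _2 or _b are one class to them, and where a whole thing is asked for, a point or a joint stands for the part that bears it (a point fixed in the world has none). Each returns a list of dicts, best first, with "conf" (0 to 1); they miss things now and then, are a little off and sometimes report something else, mostly with a low value. They report only what shows in the picture. A call takes as long as a camera call. They do not tell look-alikes from the thing itself.
- nets.recognise(camera, name): "centre" ([column, row] in pixels, amid what is visible of it).
- nets.masks_of(camera, name): "region" (384x512 bool, what is visible of it) and "centre" ([column, row] in pixels, amid what is visible of it).
The state is a dict: "t": time; "qpos": joint angles; "qd": joint speeds; "joint_torque": joint torques, N m; "tool_pos": TCP position; "orientation": TCP orientation; "contact_force": force on the tool from outside, world axes, zero at the start; "torque": the same for the moment, N m; "grip_width": opening from 0.0 (shut) to 1.0 (fully open); "grasp_force": force on a finger pad.
Only numpy, scipy, OpenCV 4.12 (cv2) and the standard library are available. Lean on these libraries where they do the work, as an engineer would, in place of code of your own. Each camera call takes 0.05 s, during which the arm holds its last target. There are 200 camera calls.

## Working session

There is one attempt and no reset: what is moved stays moved. The work goes in short steps, Python scripts to look and compute and a tool call to move; the robot and the scene stay as the last step left them, time stands still between calls to the robot, and variables do not carry over. Pictures are saved under pics/ and viewed, at most 10 in all, crops included, and the job is handed in when it is done.

Besides the shell and the picture viewer there is one more tool, called by a JSON object that holds its "api" and its "payload", one argument or row to a line. arm_command: Moves the arm, as the interface text tells. Its arguments: {"type":"object","properties":{"increments":{"type":"string"},"hand":{"type":"number"},"squeeze":{"type":"number"}},"required":["increments"]}

```bash
mkdir -p pics; ls; cat > h.py <<'E'
import numpy as np, cv2
from scipy.spatial.transform import Rotation as R
from station import monitor, imaging, r, nets
def cal(n):
    c=imaging.get_calibration(n); K=np.array(c["intrinsics"]); o=np.array(c["orientation"])
    Rm=R.from_quat(o).as_matrix() if o.size==4 else o.reshape(3,3)
    return K,np.array(c["eye"]),Rm
def cloud(n,d):
    K,e,Rm=cal(n); v,u=np.mgrid[:384,:512]
    p=np.stack([(u-K[0,2])/K[0,0]*d,(v-K[1,2])/K[1,1]*d,d],-1)
    return p@Rm.T+e
E
python3 - <<'E'
from h import *
out=[]
for n in("scene","top"):
    p,d=imaging.camera(n); out.append(p); np.savez(n+".npz",p=p,d=d)
    P=cloud(n,d)
    print(n,cal(n)[1],cal(n)[2][:,2])
    for k in("mill_center","mill_b_center","crate","board","tumbler","spoon_pot"):
        for m in nets.masks_of(n,k):
            g=m["region"]&(d>0); print(k,round(m["conf"],2),np.round(m["centre"]),g.sum(),np.round(np.median(P[g],0)) if g.any() else "", np.round(np.percentile(P[g],[3,97],axis=0)).tolist() if g.any() else "", np.median(p[g],0) if g.any() else "")
    cv2.imwrite(f"pics/{n}0.png",cv2.resize(p[...,::-1],(800,600)))
s=monitor.get_state(); print(s["t"],s["tool_pos"],s["orientation"])
E
```

```text
pics
scene [1790.13881268  298.84861743  989.92722152] [-0.77593535 -0.18908489 -0.60180665]
mill_center 0.8 [198. 237.] 855 [ 844. -148.   43.] [[777.0, -221.0, 16.0], [908.0, -72.0, 61.0]] [ 56.  87. 156.]
mill_b_center 0.82 [364. 188.] 740 [589. 351. 122.] [[562.0, 328.0, 20.0], [600.0, 377.0, 209.0]] [93.  66.  42.5]
mill_b_center 0.81 [404. 203.] 840 [605. 486.  98.] [[475.0, 465.0, 0.0], [617.0, 515.0, 191.0]] [49. 86. 47.]
crate 0.76 [192. 180.] 4018 [ 624. -260.   82.] [[480.0, -426.0, 8.0], [679.0, -107.0, 120.0]] [109.  87.  63.]
board 0.67 [321. 212.] 2628 [622. 227.  18.] [[528.0, 59.0, 3.0], [687.0, 394.0, 22.0]] [115.  72.  49.]
tumbler 0.93 [140. 148.] 391 [ 468. -520.   86.] [[414.0, -557.0, 27.0], [484.0, -491.0, 111.0]] [129. 125. 108.]
spoon_pot 0.74 [439. 176.] 1460 [455. 591. 107.] [[390.0, 546.0, 10.0], [476.0, 636.0, 206.0]] [70. 50. 37.]
spoon_pot 0.3 [190. 180.] 4148 [ 624. -259.   82.] [[480.0, -426.0, 4.0], [678.0, -106.0, 120.0]] [109.  87.  63.]
top [ 355.55348006    6.58395687 1758.18222588] [ 0.19686149  0.00795092 -0.98039907]
mill_center 0.94 [305. 22
[... 859 characters left out ...]
 26.0]] [127.  72.  37.]
tumbler 0.9 [403. 257.] 382 [ 451. -542.   65.] [[420.0, -559.0, -1.0], [482.0, -494.0, 113.0]] [133.5 120.  101. ]
tumbler 0.38 [302. 223.] 406 [ 568. -148.  129.] [[505.0, -184.0, 50.0], [637.0, -121.0, 175.0]] [124.  80.  34.]
tumbler 0.26 [342. 222.] 3340 [ 571. -291.   84.] [[476.0, -424.0, 4.0], [657.0, -122.0, 122.0]] [188. 166. 110.]
spoon_pot 0.94 [106. 257.] 910 [426. 586. 122.] [[386.0, 538.0, 9.0], [472.0, 637.0, 209.0]] [79. 55. 31.]
spoon_pot 0.48 [303. 224.] 444 [ 565. -147.  127.] [[503.0, -186.0, 9.0], [635.0, -118.0, 175.0]] [124.   80.5  35. ]
0.7 [263.83735018 566.59674159 222.5651577 ] [2.16178673e-01 9.76353820e-01 2.43261698e-05 9.43009930e-06]
```

View pics/scene0.png

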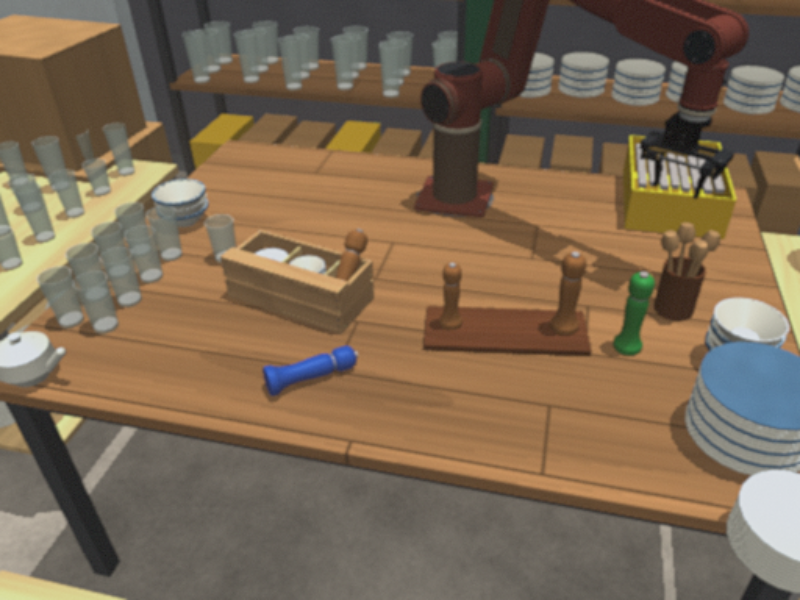

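View pics/top0.png

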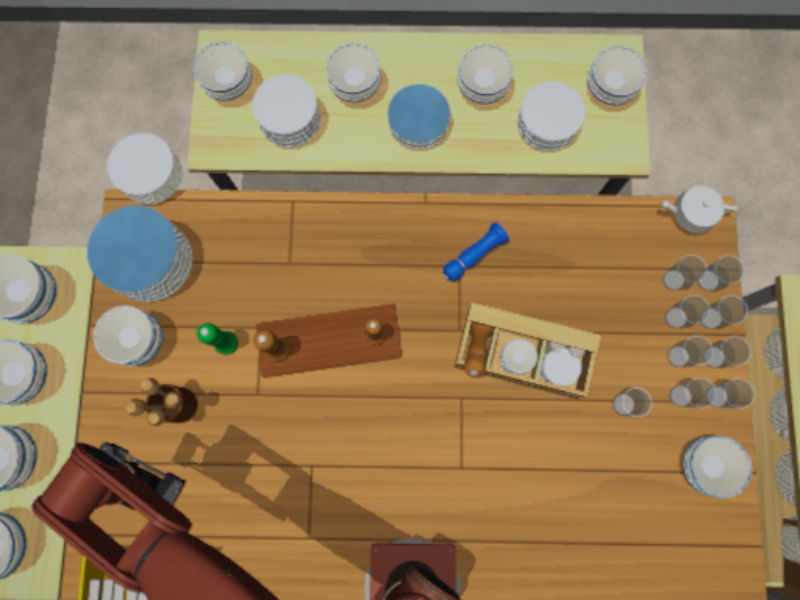

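The scene view shows the jammed mill at (350,255) in the crate's +y bay and the board gap at about (510,318). The top view shows the jammed mill at (478,350) and the board centre at about (328,340). The blue mill and the green mill are look-alikes.

Next I'll fit the crate, board and mill models to the depth clouds.

```bash
cat > fit.py <<'E'
from h import *
from scipy.optimize import least_squares
prof=np.array([(-1,31),(0,31),(16,31),(60,19),(100,22.5),(128,22.5),(140,17),(149,25),(178,25),(188,20),(195,0)],float)
s_=np.linspace(0,195,196); poly=np.stack([s_,np.interp(s_,prof[:,0],prof[:,1])],1)
poly=np.vstack([[[0,0],[0,10],[0,20]],poly])
from scipy.spatial import cKDTree
T=cKDTree(poly)
def fitmill(pts,head,tilt0):
    # params: head point (163 up), axis = (ax,ay,1)
    def f(q):
        a=np.array([q[3],q[4],1]);a/=np.linalg.norm(a)
        d=pts-q[:3]; s=d@a+163; rr=np.linalg.norm(d-np.outer(d@a,a),axis=1)
        return T.query(np.stack([s,rr],1))[0]
    o=least_squares(f,[*head,*tilt0],loss="soft_l1",f_scale=3,x_scale=[5,5,5,.05,.05],diff_step=1e-4)
    a=np.array([o.x[3],o.x[4],1]);a/=np.linalg.norm(a)
    return o.x[:3],a,np.median(np.abs(f(o.x)))
E
cat > m.py <<'E'
from fit import *
C={}
for n in("scene","top"):
    z=np.load(n+".npz"); C[n]=(cloud(n,z["d"]),z["d"]>0,z["p"])
for n in C:
    P,v,p=C[n]
    def box(lo,hi): 
        return v&np.all((P>lo)&(P<hi),-1)
    for nm,lo,hi in(("crate",[460,-445,100],[700,-90,126]),("board",[500,40,10],[710,410,28])):
        g=P[box(np.array(lo),np.array(hi))]; 
        print(n,nm,len(g),np.round(g[:,2].mean(),1),cv2.minAreaRect(g[:,:2].astype(np.float32)))
    sl=P[box(np.array([460,-445,112]),np.array([700,-90,124]))]; print(" slat",cv2.minAreaRect(sl[:,:2].astype(np.float32)))
for nm,lo,hi,h0,t0 in(("jam",[460,-200,128],[600,-90,215],[520,-160,155],[-.9,.2]),("b",[530,310,40],[630,390,230],[575,350,180],[0,0]),("a",[560,60,35],[660,140,200],None,None)):
    allp=[]
    for n in C:
        P,v,p=C[n]; g=P[v&np.all((P>lo)&(P<hi),-1)]; allp.append(g); print(nm,n,len(g),np.round(g.mean(0)),np.round(g.max(0)),np.round(g.min(0)))
        if h0: print("   ",*[np.round(x,3) for x in fitmill(g,h0,t0)])
    if h0: print(" both",*[np.round(x,3) for x in fitmill(np.vstack(allp),h0,t0)])
E
python3 m.py
```

```text
scene crate 1421 112.8 ((572.1348876953125, -269.7726745605469), (325.62347412109375, 161.47401428222656), 76.5175552368164)
scene board 2432 18.2 ((600.3357543945312, 225.09788513183594), (150.7890167236328, 359.5880126953125), 9.276768684387207)
 slat ((583.2556762695312, -274.90936279296875), (323.6567077636719, 140.99111938476562), 77.92402648925781)
top crate 1440 114.4 ((571.3442993164062, -273.65057373046875), (321.1693420410156, 154.15029907226562), 76.29817199707031)
top board 2512 17.6 ((610.9755249023438, 220.54063415527344), (195.56484985351562, 368.9024353027344), 3.3600997924804688)
 slat ((571.3812866210938, -273.60736083984375), (319.6778869628906, 152.96231079101562), 76.18709564208984)
jam scene 240 [ 544. -135.  152.] [ 578. -112.  177.] [ 508. -161.  128.]
    [ 526.132 -137.996  145.703] [-0.702  0.162  0.693] 1.653
jam top 220 [ 532. -140.  159.] [ 576. -114.  182.] [ 499. -164.  128.]
    [ 528.979 -141.122  144.862] [-0.681  0.147  0.717] 1.655
 both [ 527.585 -139.493  145.159] [-0.696  0.139  0.704] 1.819
b scene 641 [587. 350. 134.] [610. 376. 215.] [560. 324.  40.]
    [570.77  350.312 180.324] [ 0.012 -0.009  1.   ] 1.508
b top 274 [569. 341. 153.] [601. 370. 219.] [544. 321.  40.]
    [572.991 347.687 178.859] [-0.012 -0.022  1.   ] 1.611
 both [571.104 349.697 179.44 ] [ 0.007 -0.013  1.   ] 1.687
a scene 404 [625. 105. 112.] [639. 126. 180.] [602.  83.  35.]
a top 151 [608.  98. 132.] [630. 122. 182.] [592.  78.  35.]
```

```bash
cat >> m.py <<'E'
print("----")
allp=[]
for n in C:
    P,v,p=C[n]; g=P[v&np.all((P>[560,60,35])&(P<[660,140,200]),-1)]; g=(g-[0,0,18])*195/160+[0,0,18]; allp.append(g)
h,a,e=fitmill(np.vstack(allp),g.mean(0)*[1,1,0]+[0,0,181],[0,0]); print("a axis xy",h[:2]*160/195,a,e)
from scipy.optimize import minimize
for n in C:
    P,v,p=C[n]
    for nm,lo,hi,col in(("board",[500,30,12],[710,410,25],150),("crate",[460,-445,100],[700,-90,126],999)):
        g=P[v&np.all((P>lo)&(P<hi),-1)&(p[...,0]<col)][:,:2]
        def ext(t):
            t=np.radians(t); q=g@np.array([[np.cos(t),-np.sin(t)],[np.sin(t),np.cos(t)]]); return np.percentile(q,[2,98],axis=0),t
        ts=np.arange(-25,25,.5); w=[np.ptp(ext(t)[0],axis=0).sum() for t in ts]; t=ts[np.argmin(w)]
        E,tt=ext(t); c=E.mean(0); print(n,nm,t,np.ptp(E,axis=0),c@np.array([[np.cos(tt),np.sin(tt)],[-np.sin(tt),np.cos(tt)]]).reshape(2,2))
E
python3 m.py | sed -n '/----/,$p'
```

```text
----
a axis xy [612.41234816 101.52919563] [ 0.00851289 -0.00838294  0.99992863] 2.071845584654668
scene board 9.5 [134.30465777 344.3424845 ] [603.34584107 224.77725107]
scene crate -14.0 [151.88563018 315.02301215] [ 574.25809779 -268.24642079]
top board 9.5 [135.21339726 340.77722277] [599.31796222 219.68551804]
top crate -14.5 [149.84155429 314.86949784] [ 571.32759063 -272.96459369]
```

{"api": "arm_command", "payload": {
  "increments": "0 -1 0 -0.5;0 -1 0 -0.5;0 -1 0 -0.5;0 -1 0 -0.5;0 -1 0 0;0 -1 0 0;0 -1 0 0;0 -1 0 0;0 -1 0 0;0 -1 0 0;0 0 0 0",
  "hand": 100,
  "squeeze": 30
}}

```text
t: 1.62
tool_pos: [180.5, 275.8, 222.5]
orientation: [0.113, 0.994, -0.0, 0.001]
contact_force: [-0.1, -0.5, -1.0]
grip_width: 0.998
grasp_force: 0.0
```

{"api": "arm_command", "payload": {
  "increments": "-0.96 -0.726 0 0;-0.96 -0.726 0 0;-0.96 -0.726 0 0;-0.96 -0.726 0 0;-0.96 -0.726 0 0;-0.96 -0.726 0 0;-0.96 -0.726 0 0;-0.96 -0.726 0 0;-0.96 -0.726 0 0;-0.96 -0.726 0 0;-0.96 -0.726 0 0;-0.96 -0.726 0 0;-0.96 -0.726 0 0;-0.96 -0.726 0 0;-0.96 -0.726 0 0;0 0 0 0;0 0 0 0;0 0 0 0"
}}

```text
t: 3.12
tool_pos: [528.9, -136.0, 222.0]
orientation: [0.113, 0.994, 0.0, -0.001]
contact_force: [-0.5, 0.7, -0.0]
grip_width: 0.999
grasp_force: 0.0
```

```bash
python3 - <<'E'
from h import *
ims=[]
for n,c in(("scene",(223,160)),("top",(305,215))):
    p,d=imaging.camera(n); x,y=c; ims.append(cv2.resize(p[y-50:y+50,x-50:x+50,::-1],(400,400),interpolation=cv2.INTER_CUBIC))
    np.savez(n+"1.npz",p=p,d=d)
cv2.imwrite("pics/c1.png",np.hstack(ims))
s=monitor.get_state(); print(s["t"],s["tool_pos"],s["orientation"],s["qpos"])
E
```

```text
3.2167 [ 528.77034241 -135.37817451  222.63740853] [ 1.12514734e-01  9.93650048e-01  1.30669748e-04 -1.66290474e-05] [-3.95298546e-01  3.13318438e-02  1.73383051e+00  2.46338227e-04
  1.37653510e+00 -1.74063545e+00]
```

View pics/c1.png

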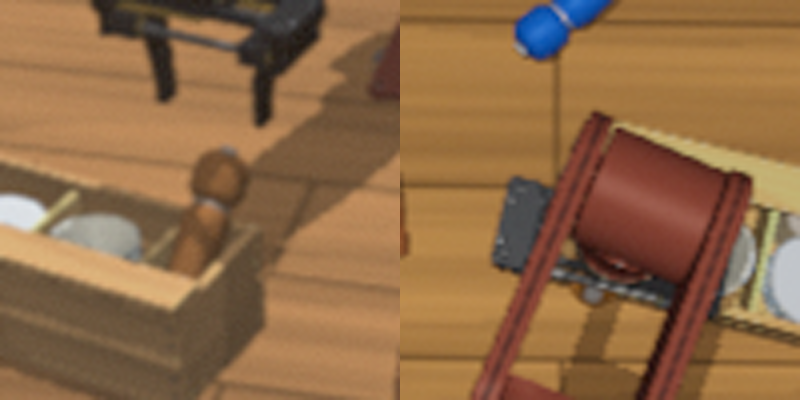

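The left crop shows the mill head at (220,180) with both open fingers above it, straddling it across the lean. I'll correct by −4 mm along tool y and then descend.

{"api": "arm_command", "payload": {
  "increments": "0 -0.14 0 0;0 0 0.5 0;0 0 0.5 0;0 0 0.5 0;0 0 0.5 0;0 0 0.4 0;0 0 0.4 0;0 0 0.2 0;0 0 0.2 0;0 0 0 0;0 0 0 0;0 0 0 0"
}}

```text
t: 4.22
tool_pos: [528.8, -140.7, 127.3]
orientation: [0.113, 0.994, -0.0, 0.001]
contact_force: [0.4, 0.3, 0.8]
grip_width: 1.0
grasp_force: 0.0
```

{"api": "arm_command", "payload": {
  "increments": "0 0 0 0;0 0 0 0;0 0 0 0;0 0 0 0;0 0 0 0;0 0 0 0",
  "hand": 50,
  "squeeze": 5
}}

```text
t: 4.72
tool_pos: [528.3, -140.5, 126.6]
orientation: [0.113, 0.994, -0.0, 0.0]
contact_force: [0.7, -0.5, 0.1]
grip_width: 0.632
grasp_force: 0.0
```

{"api": "arm_command", "payload": {
  "increments": "0 0 0 0;0 0 0 0;0 0 0 0;0 0 0 0;0 0 0 0;0 0 0 0",
  "hand": 0,
  "squeeze": 6
}}

```text
t: 5.22
tool_pos: [528.3, -140.3, 126.5]
orientation: [0.113, 0.994, 0.0, -0.0]
contact_force: [0.7, 1.5, -0.6]
grip_width: 0.573
grasp_force: 6.0
```

```bash
python3 - <<'E'
from h import *
ims=[]
for n,c in(("scene",(223,160)),("top",(305,215))):
    p,d=imaging.camera(n); x,y=c; ims.append(cv2.resize(p[y-50:y+50,x-50:x+50,::-1],(400,400),interpolation=cv2.INTER_CUBIC))
cv2.imwrite("pics/c2.png",np.hstack(ims))
s=monitor.get_state(); print(s["t"],s["tool_pos"],s["contact_force"],s["torque"],s["grasp_force"],s["grip_width"])
E
```

```text
5.3167 [ 528.27013707 -140.3005967   126.47568759] [ 1.05355262  1.38885566 -0.22568917] [ 0.32258813 -0.14737595  0.0192662 ] 6.002806378528476 0.5692898480898065
```

View pics/c2.png

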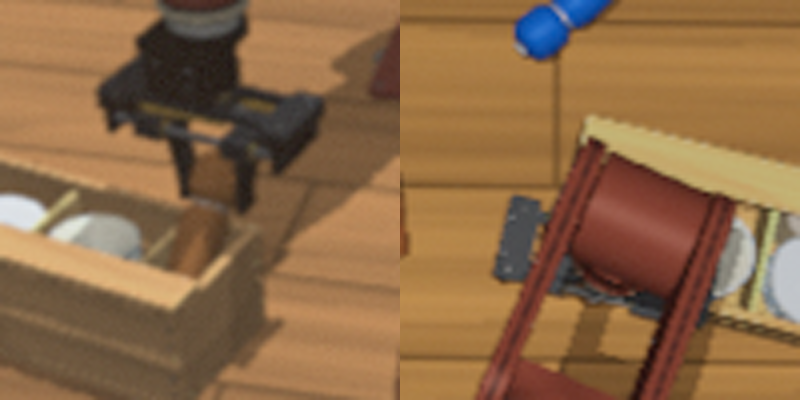

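The crop shows the head held squarely between both fingers at (210,180), and the opening of 49.6 mm matches the 50 mm head. I'll firm the grip, ease it about 2 mm towards the divider and start drawing it out.

{"api": "arm_command", "payload": {
  "increments": "0 0 0 0;0 0 0 0;0 0 0 0;0 -0.035 0 0;0 -0.035 0 0;0 0 0 0;0.05 0 -0.07 0;0.05 0 -0.07 0;0.05 0 -0.07 0;0.05 0 -0.07 0;0 0 0 0",
  "squeeze": 45
}}

```text
t: 6.23
tool_pos: [522.5, -140.1, 134.5]
orientation: [0.112, 0.994, 0.001, 0.001]
contact_force: [4.5, 5.4, -5.2]
grip_width: 0.564
grasp_force: 45.1
```

{"api": "arm_command", "payload": {
  "increments": "0.076 0 -0.109 0;0.076 0 -0.109 0;0.076 0 -0.109 0;0.076 0 -0.109 0;0.076 0 -0.109 0;0.076 0 -0.109 0;0.076 0 -0.109 0;0.076 0 -0.109 0;0 0 0 0"
}}

```text
t: 6.98
tool_pos: [503.7, -135.5, 160.3]
orientation: [0.112, 0.994, 0.001, -0.001]
contact_force: [2.4, 6.6, -4.1]
grip_width: 0.563
grasp_force: 45.1
```

```bash
python3 - <<'E'
from h import *
s=monitor.get_state(); print(s["t"],s["tool_pos"],s["contact_force"],s["torque"],s["grasp_force"],s["grip_width"])
E
```

```text
6.9833 [ 503.69916559 -135.53281633  160.30793892] [ 2.43764639  6.57731533 -4.13225376] [ 1.55711686 -0.20042542  0.55677025] 45.06963215768337 0.5632044159706875
```

{"api": "arm_command", "payload": {
  "increments": "0.076 0 -0.109 0;0.076 0 -0.109 0;0.076 0 -0.109 0;0.076 0 -0.109 0;0.076 0 -0.109 0;0.076 0 -0.109 0;0.076 0 -0.109 0;0.076 0 -0.109 0;0.076 0 -0.109 0;0 0 0 0"
}}

```text
t: 7.82
tool_pos: [483.5, -131.1, 189.5]
orientation: [0.113, 0.994, 0.001, -0.001]
contact_force: [1.7, 4.9, -5.5]
grip_width: 0.561
grasp_force: 45.1
```

{"api": "arm_command", "payload": {
  "increments": "0.076 0 -0.109 0;0.076 0 -0.109 0;0.076 0 -0.109 0;0.076 0 -0.109 0;0.076 0 -0.109 0;0.076 0 -0.109 0;0.076 0 -0.109 0;0.076 0 -0.109 0;0.076 0 -0.109 0;0 0 0 0"
}}

```text
t: 8.65
tool_pos: [464.1, -128.3, 220.9]
orientation: [0.113, 0.994, -0.0, 0.0]
contact_force: [-0.3, -0.2, -2.5]
grip_width: 0.564
grasp_force: 45.0
```

```bash
python3 - <<'E'
from h import *
ims=[]
for n,c in(("scene",(223,160)),("top",(305,215))):
    p,d=imaging.camera(n); x,y=c; ims.append(cv2.resize(p[y-50:y+50,x-50:x+50,::-1],(400,400),interpolation=cv2.INTER_CUBIC))
cv2.imwrite("pics/c3.png",np.hstack(ims))
s=monitor.get_state(); print(s["t"],s["tool_pos"],s["contact_force"],s["torque"],s["grasp_force"],s["grip_width"])
E
```

```text
8.75 [ 464.1868783  -128.1432872   220.23911024] [ 0.64691789  1.23501333 -4.21653432] [0.0779534  0.11691668 0.0215785 ] 45.0040596909821 0.5637623352967402
```

View pics/c3.png

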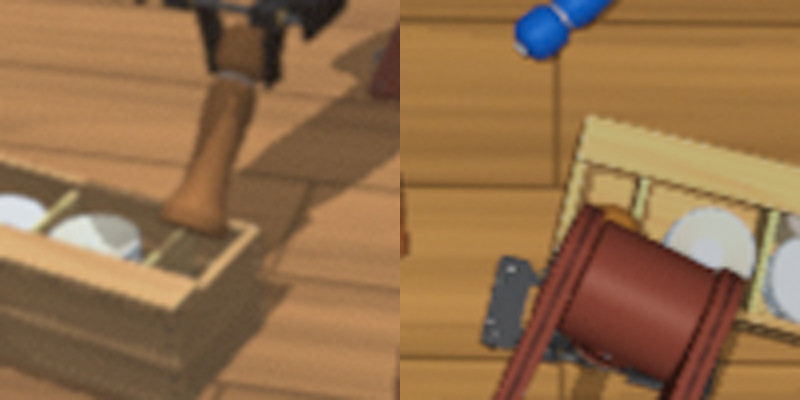

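The foot is out: it sits at rim height around (200,215) in the crop, the divider has sprung back and the forces are down to the mill's weight. Now I'll raise it, carry it round in front of the board and bring it over the gap.

{"api": "arm_command", "payload": {
  "increments": "0.05 0 -0.2 0;0.05 0 -0.3 0;0.05 0 -0.4 0;0.05 0 -0.4 0;0 0 -0.4 0;0 0 -0.2 0;0 0 0 0"
}}

```text
t: 9.33
tool_pos: [459.5, -127.1, 279.8]
orientation: [0.113, 0.994, -0.001, 0.002]
contact_force: [-0.7, 0.3, -2.9]
grip_width: 0.562
grasp_force: 45.0
```

{"api": "arm_command", "payload": {
  "increments": "0.2 0.4 0 0;0.35 0.8 0 0;0.4 0.93 0 0;0.4 0.93 0 0;0.4 0.93 0 0;0.4 0.93 0 0;0.4 0.93 0 0;0.4 0.93 0 0;0.4 0.93 0 0;0.4 0.93 0 0;0.4 0.93 0 0;0.4 0.8 0 0;0.2 0.4 0 0;0 0.2 0 0;0 0 0 0;0 0 0 0"
}}

```text
t: 10.67
tool_pos: [393.1, 225.9, 276.5]
orientation: [0.113, 0.994, -0.0, -0.0]
contact_force: [0.1, 0.0, -3.6]
grip_width: 0.563
grasp_force: 45.0
```

```bash
python3 - <<'E'
from h import *
ims=[]
for n,c in(("scene",(320,180)),("top",(220,230))):
    p,d=imaging.camera(n); x,y=c; ims.append(cv2.resize(p[y-70:y+70,x-70:x+70,::-1],(400,400),interpolation=cv2.INTER_CUBIC)); np.savez(n+"2.npz",p=p,d=d)
cv2.imwrite("pics/c4.png",np.hstack(ims))
s=monitor.get_state(); print(s["t"],s["tool_pos"],s["contact_force"],s["torque"],s["grasp_force"],s["grip_width"])
E
```

```text
10.7667 [393.4197898  225.29654365 276.67909577] [-0.12573481 -0.3390001  -2.30571787] [0.0112622  0.14319904 0.02369374] 45.0039538834244 0.5632116988827589
```

View pics/c4.png

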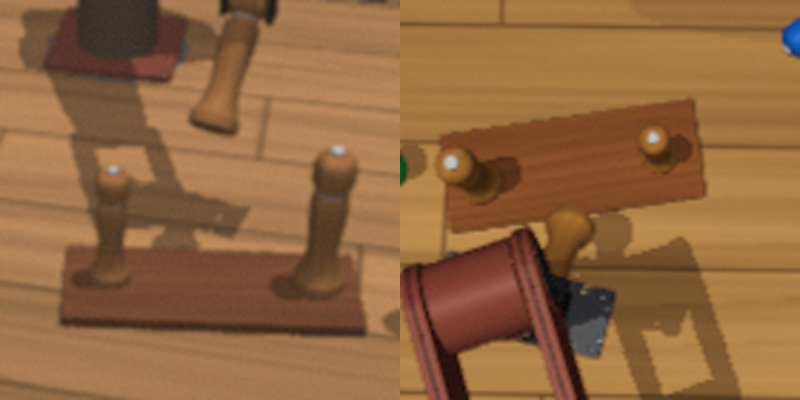

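The mill hangs at about 40° in the grip, with its foot towards +x, and the board is clear. In the right crop the board corners are about (440,137), (692,98), (707,190) and (452,232). I'll refine the gap position and the mill's pose in the hand.

```bash
python3 - <<'E'
from fit import *
def ray(n,u,v,z):
    K,e,Rm=cal(n); d=Rm@np.array([(u-K[0,2])/K[0,0],(v-K[1,2])/K[1,1],1]); return e+d*(z-e[2])/d[2]
for n,o,cs in(("top",(150,160,400),[(440,137),(692,98),(707,190),(452,232)]),("scene",(250,110,0),[(66,247),(352,254),(365,325),(61,318)])):
    q=np.array([ray(n,(a-o[2]+.5)*.35+o[0]-.5,(b+.5)*.35+o[1]-.5,18) for a,b in cs]); print(n,np.round(q[:,:2],1).tolist(),q.mean(0))
s=monitor.get_state(); t=np.array(s["tool_pos"])
z=np.load("scene2.npz"); P=cloud("scene",z["d"]); g=P[(z["d"]>0)&np.all((P>[400,150,120])&(P<[560,270,265]),-1)]
print(len(g),*[np.round(x,3) for x in fitmill(g,t+[0,0,19],[-.8,.15])])
E
```

```text
top [[636.7, 410.4], [697.3, 57.5], [567.2, 34.1], [503.8, 386.0]] [601.24930005 222.01492801  18.        ]
scene [[566.5, 36.6], [503.3, 389.4], [636.4, 408.7], [701.3, 59.7]] [601.87262605 223.59007884  18.        ]
433 [391.219 225.772 293.919] [-0.668  0.141  0.731] 2.184
```

{"api": "arm_command", "payload": {
  "increments": "-0.3 0.07 0 0;-0.6 0.13 0 0;-0.8 0.18 0 0;-0.8 0.18 0 0;-0.8 0.18 0 0;-0.8 0.18 0 0;-0.8 0.18 0 0;-0.8 0.18 0 0;-0.6 0.13 0 0;-0.3 0.07 0 0;-0.1 0 0 0;0 0 0 0;0 0 0 0"
}}

```text
t: 11.85
tool_pos: [598.7, 224.0, 276.7]
orientation: [0.113, 0.994, -0.0, -0.0]
contact_force: [0.1, 0.4, -3.3]
grip_width: 0.565
grasp_force: 45.0
```

{"api": "arm_command", "payload": {
  "increments": "0 0 0.2 0;0 0 0.4 0;0 0 0.5 0;0 0 0.5 0;0 0 0.5 0;0 0 0.5 0;0 0 0.4 0;0 0 0.3 0;0 0 0.1 0;0 0 0.05 0;0 0 0 0;0 0 0 0;0 0 0 0"
}}

```text
t: 12.93
tool_pos: [599.8, 224.5, 174.6]
orientation: [0.113, 0.994, 0.0, 0.001]
contact_force: [0.1, -0.3, -3.0]
grip_width: 0.572
grasp_force: 45.0
```

{"api": "arm_command", "payload": {
  "increments": "0 0 0 0;0 0 0 0;0 0 0 0;0 0 0 0;0 0 0 0;0 0 0 0",
  "squeeze": 12
}}

```text
t: 13.43
tool_pos: [599.3, 224.3, 173.5]
orientation: [0.113, 0.994, -0.0, 0.0]
contact_force: [0.6, 0.1, -3.7]
grip_width: 0.574
grasp_force: 12.0
```

```bash
cat > look.py <<'E'
from fit import *
p,d=imaging.camera("scene"); P=cloud("scene",d)
s=monitor.get_state(); t=np.array(s["tool_pos"])
b=np.array([[np.cos(.163),-np.sin(.163)],[np.sin(.163),np.cos(.163)]])
g=P[(d>0)&np.all((P>[540,160,24])&(P<[740,285,t[2]-15]),-1)]
for t0 in([-.8,.15],[-.3,.06],[0,0]):
    print(len(g),*[np.round(x,3) for x in fitmill(g,t+[0,0,19],t0)])
print(s["t"],t.round(1),np.round(s["contact_force"],1),np.round(s["torque"],2),s["grasp_force"],s["grip_width"])
cv2.imwrite("pics/l%.0f.png"%(s["t"]*100),cv2.resize(p[110:250,250:390,::-1],(500,500),interpolation=cv2.INTER_CUBIC))
E
python3 look.py
```

```text
431 [574.112 218.63  194.221] [-0.384 -0.101  0.918] 5.467
431 [573.722 218.782 194.634] [-0.386 -0.099  0.917] 5.439
431 [600.491 224.222 186.939] [ 0.104 -0.021  0.994] 1.564
13.4833 [599.3 224.3 173.5] [ 0.5 -0.9 -3.6] [0.02 0.04 0.01] 12.000221817288548 0.5683145684160333
```

{"api": "arm_command", "payload": {
  "increments": "0 0 0 0;0 0 0 0;0 0 0 0;0 0 0 0;0 0 0 0;0 0 0 0;0 0 0 0;0 0 0 0"
}}

```text
t: 14.15
tool_pos: [599.2, 224.3, 173.4]
orientation: [0.113, 0.994, -0.0, -0.0]
contact_force: [0.2, -0.0, -4.0]
grip_width: 0.573
grasp_force: 12.0
```

```bash
python3 look.py; ls pics
```

```text
430 [573.112 221.592 194.866] [-0.396 -0.069  0.916] 5.577
430 [573.091 221.622 194.876] [-0.396 -0.068  0.916] 5.583
430 [600.311 224.854 187.108] [ 0.104 -0.019  0.994] 1.526
14.2 [599.1 224.3 173.4] [ 1.  -0.1 -2.7] [-0.01 -0.04  0.03] 12.000321897212416 0.5691272739911898
c1.png
c2.png
c3.png
c4.png
l1348.png
l1420.png
scene0.png
top0.png
```

View pics/l1420.png

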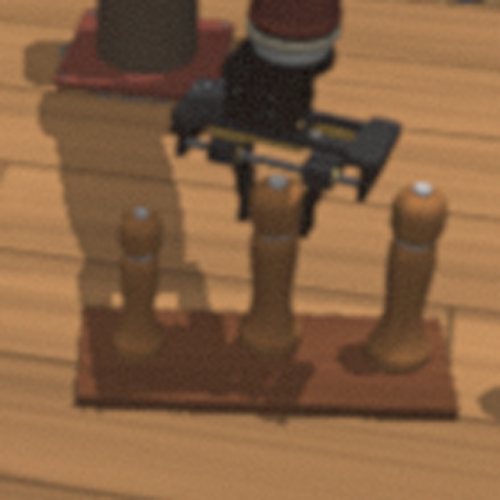

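The mill hangs nearly upright at about (275,270), leaning around 6° with its foot short towards −x. I'll shift 15 mm in +x, touch down on the foot's +x edge and roll it flat.

{"api": "arm_command", "payload": {
  "increments": "-0.1 0.02 0 0;-0.15 0.03 0 0;-0.15 0.03 0 0;-0.1 0.02 0 0;0 0 0 0;0 0 0.03 0;0 0 0.03 0;0 0 0.03 0;0 0 0 0;0 0 0 0"
}}

```text
t: 15.03
tool_pos: [614.2, 223.9, 170.6]
orientation: [0.113, 0.994, -0.0, -0.0]
contact_force: [-1.0, -0.6, -5.0]
grip_width: 0.572
grasp_force: 12.0
```

{"api": "arm_command", "payload": {
  "increments": "0 0 0.03 0;0 0 0 0;0 0 0 0"
}}

```text
t: 15.28
tool_pos: [614.4, 223.9, 169.9]
orientation: [0.113, 0.994, -0.0, -0.0]
contact_force: [-0.3, 0.1, -4.0]
grip_width: 0.573
grasp_force: 12.0
```

{"api": "arm_command", "payload": {
  "increments": "0 0 0.03 0;0 0 0 0;0 0 0 0"
}}

```text
t: 15.53
tool_pos: [614.4, 223.9, 168.9]
orientation: [0.113, 0.994, -0.0, -0.0]
contact_force: [0.7, -0.0, -3.6]
grip_width: 0.571
grasp_force: 12.0
```

{"api": "arm_command", "payload": {
  "increments": "0 0 0.03 0;0 0 0 0;0 0 0 0"
}}

```text
t: 15.78
tool_pos: [614.4, 223.9, 168.0]
orientation: [0.113, 0.994, -0.0, -0.0]
contact_force: [-0.4, 0.1, -3.0]
grip_width: 0.571
grasp_force: 12.0
```

{"api": "arm_command", "payload": {
  "increments": "0 0 0.03 0;0 0 0 0;0 0 0 0"
}}

```text
t: 16.03
tool_pos: [614.4, 223.9, 167.1]
orientation: [0.113, 0.994, -0.0, -0.0]
contact_force: [-0.2, 0.1, -2.8]
grip_width: 0.568
grasp_force: 12.0
```

{"api": "arm_command", "payload": {
  "increments": "0 0 0.03 0;0 0 0 0;0 0 0 0"
}}

```text
t: 16.28
tool_pos: [614.4, 223.9, 166.2]
orientation: [0.113, 0.994, -0.0, -0.0]
contact_force: [-0.9, -0.1, -3.4]
grip_width: 0.57
grasp_force: 12.0
```

```bash
python3 look.py
```

```text
431 [590.716 222.049 188.65 ] [-0.377 -0.057  0.925] 5.578
431 [590.858 221.51  190.67 ] [-0.365 -0.066  0.929] 5.51
431 [616.087 224.308 180.062] [ 0.108 -0.02   0.994] 1.509
16.3333 [614.4 223.9 166.2] [-0.2 -0.7 -3.1] [ 0.07 -0.04 -0.02] 12.000358756631613 0.5670518728844278
```

{"api": "arm_command", "payload": {
  "increments": "0 0 0.03 0;0 0 0 0;0 0 0 0"
}}

```text
t: 16.58
tool_pos: [614.4, 223.8, 165.2]
orientation: [0.113, 0.994, -0.0, -0.0]
contact_force: [-0.6, -0.7, -3.8]
grip_width: 0.571
grasp_force: 12.0
```

{"api": "arm_command", "payload": {
  "increments": "0 0 0.03 0;0 0 0 0;0 0 0 0"
}}

```text
t: 16.83
tool_pos: [614.4, 223.9, 164.4]
orientation: [0.113, 0.994, -0.0, -0.0]
contact_force: [0.4, -0.3, -3.6]
grip_width: 0.569
grasp_force: 12.0
```

{"api": "arm_command", "payload": {
  "increments": "0 0 0.03 0;0 0 0 0;0 0 0 0"
}}

```text
t: 17.08
tool_pos: [614.8, 223.9, 164.2]
orientation: [0.113, 0.994, 0.0, 0.0]
contact_force: [0.6, -0.8, 0.7]
grip_width: 0.568
grasp_force: 12.0
```

Contact has started (force z rose from −3.6 to +0.7 N). Now I'll roll it flat.

{"api": "arm_command", "payload": {
  "increments": "0.05 0 0.005 0;0.05 0 0.005 0;0.05 0 0.005 0;0.05 0 0.005 0;0.05 0 0.005 0;0.05 0 0.005 0;0 0 0 0;0 0 0 0",
  "squeeze": 9
}}

```text
t: 17.75
tool_pos: [605.8, 226.1, 163.0]
orientation: [0.113, 0.994, 0.0, 0.0]
contact_force: [0.0, 0.4, 4.3]
grip_width: 0.57
grasp_force: 9.0
```

```bash
python3 look.py
```

```text
440 [579.282 225.466 186.267] [-0.435 -0.015  0.9  ] 5.359
440 [579.249 225.457 186.262] [-0.435 -0.015  0.9  ] 5.363
440 [607.378 226.369 177.438] [ 0.055 -0.008  0.998] 1.511
17.8 [605.8 226.  163. ] [-1.   0.2  4.2] [ 0.04  0.13 -0.  ] 8.999326082412153 0.5725642684539318
```

{"api": "arm_command", "payload": {
  "increments": "0.05 -0.01 0 0;0.05 -0.01 0 0;0.05 -0.01 0 0;0.05 -0.01 0 0;0.04 -0.01 0 0;0 0 0 0;0 0 0 0"
}}

```text
t: 18.38
tool_pos: [597.9, 225.8, 162.1]
orientation: [0.113, 0.994, -0.0, -0.0]
contact_force: [-0.1, 0.7, -1.2]
grip_width: 0.571
grasp_force: 9.0
```

```bash
python3 look.py
```

```text
443 [570.137 222.614 181.916] [-0.481 -0.06   0.875] 5.585
443 [569.993 222.726 181.89 ] [-0.483 -0.058  0.874] 5.558
443 [599.188 225.406 175.614] [ 0.013 -0.008  1.   ] 1.476
18.4333 [598.  225.8 162.1] [ 0.1  1.1 -1.8] [ 0.13 -0.03 -0.01] 9.00332432356663 0.5703153872171718
```

{"api": "arm_command", "payload": {
  "increments": "0 0 0.03 0;0 0 0 0;0 0 0 0"
}}

```text
t: 18.68
tool_pos: [598.5, 225.9, 162.1]
orientation: [0.113, 0.994, -0.0, 0.0]
contact_force: [-1.1, 0.6, 2.5]
grip_width: 0.571
grasp_force: 9.0
```

{"api": "arm_command", "payload": {
  "increments": "0 0 0.02 0;0 0 0 0;0 0 0 0"
}}

```text
t: 18.93
tool_pos: [598.7, 226.1, 162.0]
orientation: [0.113, 0.994, 0.0, 0.001]
contact_force: [-1.3, -0.5, 5.2]
grip_width: 0.571
grasp_force: 9.0
```

{"api": "arm_command", "payload": {
  "increments": "0 0 -0.03 0;0 0 0 0;0 0 0 0",
  "squeeze": 3
}}

```text
t: 19.18
tool_pos: [598.3, 226.1, 162.0]
orientation: [0.113, 0.994, 0.0, -0.0]
contact_force: [-0.4, 0.6, 2.2]
grip_width: 0.576
grasp_force: 3.0
```

{"api": "arm_command", "payload": {
  "increments": "0 0 0 0;0 0 0 0;0 0 0 0;0 0 0 0;0 0 0 0;0 0 0 0",
  "hand": 85
}}

```text
t: 19.68
tool_pos: [598.3, 226.0, 161.9]
orientation: [0.113, 0.994, -0.0, -0.0]
contact_force: [0.0, -0.9, 0.2]
grip_width: 0.834
grasp_force: 0.0
```

```bash
python3 look.py
```

```text
436 [569.552 228.239 184.213] [-0.476  0.027  0.879] 5.264
436 [569.563 228.192 184.214] [-0.476  0.026  0.879] 5.279
436 [599.428 226.881 176.18 ] [0.014 0.001 1.   ] 1.546
19.7333 [598.3 226.  162. ] [ 0.5  0.5 -0.5] [-0.02 -0.01  0.07] 0.0 0.8435539339916327
```

Released and standing. Retreat straight up and then back, and take a last look.

{"api": "arm_command", "payload": {
  "increments": "0 0 -0.2 0;0 0 -0.5 0;0 0 -0.8 0;0 0 -0.8 0;0 0 -0.8 0;0 0 -0.5 0;0 0 0 0;0.5 -0.1 0 0;0.9 -0.2 0 0;0.9 -0.2 0 0;0.9 -0.2 0 0;0.9 -0.2 0 0;0.9 -0.2 0 0;0.5 -0.1 0 0;0 0 0 0;0 0 0 0;0 0 0 0",
  "hand": 90
}}

```text
t: 21.15
tool_pos: [430.0, 227.9, 269.8]
orientation: [0.113, 0.994, -0.0, 0.0]
contact_force: [1.2, 0.6, -0.4]
grip_width: 0.903
grasp_force: 0.0
```

```bash
python3 - <<'E'
from fit import *
A=[];ims=[]
for n,c in(("scene",(320,180)),("top",(230,220))):
    p,d=imaging.camera(n); P=cloud(n,d); g=P[(d>0)&np.all((P>[540,170,40])&(P<[660,280,230]),-1)]; A.append(g)
    print(n,len(g),*[np.round(x,3) for x in fitmill(g,[600,226,180],[0,0])])
    x,y=c; ims.append(cv2.resize(p[y-100:y+100,x-100:x+100,::-1],(400,400),interpolation=cv2.INTER_CUBIC))
    for nm,lo,hi in(("b",[530,310,40],[630,390,230]),("a",[560,60,35],[660,140,200])):
        q=P[(d>0)&np.all((P>lo)&(P<hi),-1)]; print(nm,q.mean(0).round())
print(*[np.round(x,3) for x in fitmill(np.vstack(A),[600,226,180],[0,0])])
cv2.imwrite("pics/end.png",np.hstack(ims)); s=monitor.get_state(); print(s["t"],s["tool_pos"],s["contact_force"])
E
```

```text
scene 625 [599.508 226.906 179.961] [0.026 0.003 1.   ] 1.568
b [587. 350. 135.]
a [625. 105. 111.]
top 245 [600.694 224.499 179.371] [-0.017 -0.014  1.   ] 1.386
b [568. 341. 156.]
a [608.  97. 131.]
[599.705 226.002 179.497] [ 0.02  -0.007  1.   ] 1.689
21.25 [430.22520001 227.82423714 269.70659975] [-0.08214078  0.4969434  -0.13328154]
```

View pics/end.png

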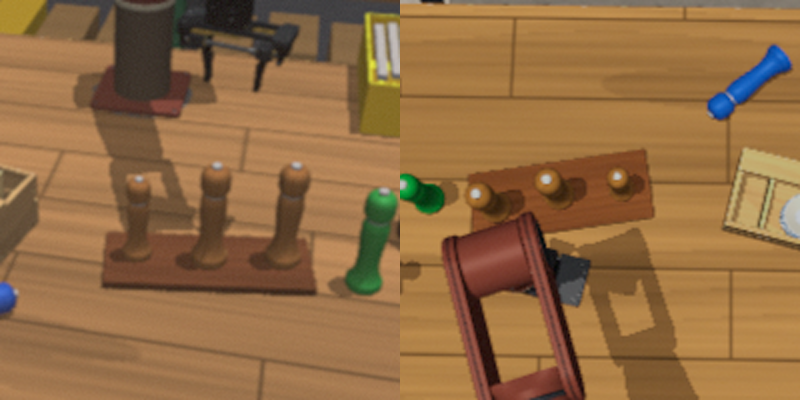

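The mill stands upright at (212,215) left and (548,185) right, midway between its neighbours. Everything else is where it was, and the gripper is clear.

```bash
python3 -c "
from station import r; print(r.finish_job())"
```

```text
the job is handed in; nothing more can be done
None
```

The jammed mill is out of the crate and stands upright in the gap, within about 4 mm of the board's centre as measured in the camera views; the job was handed in at about 21 s, with the gripper clear and nothing else seen to have moved.

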